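Unlatch a lathe belt cover and hold it at the pointer

TASK

Use the slotted T-key to turn the latch screw of the lathe's belt cover a quarter turn anticlockwise, so that its tongue swings clear, and stand the key back in the cup it came from. Then lift the sprung cover by its bar until its side pin is level with the tip of the pointer on the angle scale, and finish while still holding it steady there: do not let go. Leave the pointer where it is set, do not turn the screw with the fingers, and leave the other things on the bench alone.

Things in the scene. Friction and masses are not known exactly. Their poses are not given: they have to be found in the camera images.
- lathe: Small blue wood lathe fixed to the bench, its spindle and bed along its own y axis (bed and tailstock towards -y). Origin on the bench under the middle of the headstock, a box 140 (x) by 200 (y) by 150 mm high with the belt cover on top. z up. The cover's hinge line runs along the lathe's x axis at y = -80, z = 155 mm; the latch screw stands on a bracket at x = 0, y = +135 mm. The tailstock and chuck rise to 136 mm.
- cover (a joint): Angle of the belt cover (rad): 0 shut, grows as its +y end is lifted, at most 1.25. A spring closes it and grows stiffer as it opens: with the cover's weight, 3 to 7 N at the bar along its arc. It falls shut if let go, and the tongue of the latch screw blocks it until the screw is undone.
- cover_hinge (a point): Point of the cover's hinge line at the middle of its width; axes turn with the cover (x along the hinge, y along the cover away from the hinge, z out of its top).
- cover_bar (a point): Middle of the cover's lifting bar: a round steel bar 12 mm thick and 90 mm long, parallel to the hinge line, its centre line 40 mm above the cover's top face and, in the cover's frame, 150 mm (y) and 45 mm (z) from the hinge line. It is carried by a thin 8 mm post under it 40 mm either side of the middle. A bar gripped across its thickness can turn between the fingers. Axes turn with the cover: x along the bar.
- cover_pin (a point): Free end of a 6 mm steel pin that sticks out of the cover's +x side, 130 mm from the hinge line: it shows the cover's angle on the scale. Axes turn with the cover.
- pointer (a joint): Angle (rad) at which the pointer of the scale is set: the pin is level with it when the cover's angle has the same value. Between 0.5 and 0.85 at the start; held by friction; not to be moved.
- pointer_tip (a point): Tip of the flat dark pointer on the steel scale at the cover's +x side, 130 mm from the hinge line. The cover's pin comes within about 1 mm of this point when the two are level.
- screw (a joint): Turn of the latch screw (rad): 0 to 0.2 latched at the start, grows anticlockwise from above to a stop at 1.6; undone, tongue clear, above 1.2; turn it a full quarter turn. The key has about 0.17 rad of play on the tab. Stays where left; it takes about 0.1 N m.
- screw_head (a point): Latch screw: steel disc 34 mm across with a raised tab on it, 6 mm thick, 30 mm long, 9 mm high. This point is on the axis, on the disc's top face (170 mm above the bench), at the foot of the tab. The tab lies along this point's y axis; z up. Under the disc a tongue 12 mm wide reaches 47 mm towards -y, over the cover's edge when latched.
- key_grip (a point): Middle of the grip of the slotted T-key: a steel key 116 mm tall, standing upright. The grip is a flat crossbar 70 mm long (along the key's x), 12 mm thick (along y), 22 mm high; this point is 105 mm above the key's foot. 160 g.
- key_foot (a point): Centre of the key's underside. The foot, 30 (x) by 27 mm (34 mm round above), has an open slot right across it along the key's x axis (the same way as the crossbar), 11 mm wide and 12 mm deep; the slot goes over the tab of the screw, the two prongs then stand on the screw's disc. z up along the key.
- cup_floor (a point): Centre of the inner floor of the round wooden cup that holds the T-key, 6 mm above the bench. Cup 66 mm across, 54 mm inside, rim 26 mm above the bench (20 mm above this point); fixed. The key stands on this floor.
- driver: Bystander in an equal second cup on the other side: a shorter steel key, 94 mm tall, with a round 32 mm knob and a plain round foot. Origin under its foot. Leave alone.
- sandblock: Bystander: cork sanding block 60 x 100 x 32 mm, origin under its centre.
- blank: Bystander: square wood blank 120 x 32 x 32 mm, origin under its centre.
- wax: Bystander: jar of wax 56 mm across, 55 mm tall, origin under its centre.
- mug: Bystander behind the lathe: mug 80 mm across, 90 mm tall, origin under its centre.
- brush: Bystander behind the lathe: bench brush lying flat, origin under its centre.
- caliper: Bystander at the lathe's left: steel calipers lying flat, 150 mm long, origin under their middle.
Things that resemble listed ones, but are neither listed nor needed, are in the scene too. Leave any red look-alike of the part that bears cup_floor alone. What is shaped like the part that bears key_grip but red is not meant.

How it is judged (in metres and radians):
On the way, in this order (a step that is already met when the one before it is completed fails the run):
1. the latch screw is turned anticlockwise to undone with the T-key (value of joint screw above 1.2 rad and distance between key_foot and screw_head below 0.02 m), for 0.05 s.
2. the key stands released in its cup (horizontal distance between key_foot and cup_floor below 0.015 m and z of key_foot in the frame of cup_floor below 0.006 m and angle between key_foot's own z axis and vertical below 0.15 rad and contact force between the fingers and key below 0.1 N), for 0.2 s.
3. the cover is held by the fingers with its pin level with the pointer (distance between cover_pin and pointer_tip below 0.013 m and contact force between the fingers and cover above 1 N), for 0.3 s.
At the end, for the whole second after the job is handed in: The fingers hold the cover still (over 1 N on it) with its pin within 13 mm (about 0.1 rad) of the pointer's tip; the screw is turned past 1.2 rad; the key stands upright (within 0.15 rad), not held, on the floor of its cup (all of step 2 and all of step 3 and value of joint screw above 1.2 rad and velocity of joint cover between -0.05 and 0.05 rad/s and contact force between cover and key below 0.1 N); the arm keeps its last pose, push and grip.
It fails at once if the cover is lifted before the screw is undone (value of joint cover above 0.12 rad and value of joint screw below 1 rad).
It fails at once if the screw is turned by the fingers (contact force between the fingers and screw above 2 N).
It fails at once if the pointer is moved (distance of pointer_tip from where it was at the start of the episode above 0.01 m).
It fails at once if a bystander is disturbed (moved over 30 mm) (distance of any of driver, sandblock, blank, wax, mug, brush, caliper from where it was at the start of the episode above 0.03 m).
It also fails if it takes over 70 s, if anything falls off the work surface, if the arm or the gripper's body presses on something with over 40 N, if the wrist force passes 120 N, or if a joint passes its speed limit or range.

ROBOT

A 6-joint arm with a two-finger parallel gripper is mounted at the origin on the work surface. World frame = base frame: x ahead of the robot, y to its left, z up, the work surface at z = 0. Lengths are in mm, angles in rad, forces in N, time in s.
With the tool pointing down it reaches from about 350 to 875 mm from the base axis. Payload 4.2 kg.
Tool frame: the origin (TCP) lies on the mounting face of the last link; the fingertips stand 173 mm ahead of it and the grasp point (between the pads) lies 155 mm ahead of it; z points along the fingers, y is the line along which they close (so a half turn about z gives the same grasp; the last joint's range is limited). The gripper opens to 85 mm and grips with 20 to 120 N. Pads are 22 mm wide; open, the fingers measure 114 mm over their backs; the gripper's body (76 mm by 85 mm) begins 54 mm behind the grasp point. The pads swing forward as they close: fully open they stand 13 mm farther back than shut.
Start: joints at [-0.916, 0.385, 0.008, 0, -1.194, -0.259], TCP at [240.98, -576.653, 404.712] pointing down, gripper open.
Joint ranges: [-3.14, 3.14], [-1.21, 2.06], [-1.07, 1.41], [-3.16, 2.05], [-2.99, -0.16], [-3.1, 3.1]. Speed limits (rad/s): [2.79, 2.79, 3.14, 3.14, 3.14, 3.14].

INTERFACE

Orientations are given as a unit quaternion [x, y, z, w].
In Python, from bench import arm gives the robot as it stands.
- The arm moves only by the tool carry_out, never from a script. Its argument "rows" is a list of rows, each a list of 7 numbers: the shift along the tool's x, y, z as a fraction of full scale, then the turn, a rotation vector about the tool's x, y, z as a fraction of full scale, then the opening, from -1 (shut) to 1 (fully open). A call has 1 to 12 rows; each row is the pose to reach, as a shift and turn from the pose commanded when the call began, along the tool's axes at that moment, turning the shorter way round; what a row does not reach only later rows make up. Full scale, the value 1, is 20 cm for a shift and pi rad for a turn. A row lasts 1/8 s, in which the tool goes at most 62.5 mm and 10.7 degrees, less where a joint would pass 70% of its speed; a pose out of reach is approached as far as the arm can. A call with a number of a shift or a turn outside -1 to 1 is refused whole. A call with a gripper value outside its range is refused whole. The fingers move at their own pace and stop on an object; the grip force is fixed at half the most. Time passes only in rows, so rows that repeat a pose let the fingers close. It gives the time, the measured TCP pose, the force, the opening and the grip force at its end, in the units of the state.
- arm.read_state(): the state, without advancing time (a new reading comes with each control period).
- arm.get_image(name): name is "scene" or "top" or "wrist"; returns (picture, depth): 384x512x3 uint8, red, green, blue; 384x512 float32, mm along the optical axis (not along the pixel's ray), 0 where there is no reading.
- arm.calibration(name): a dict with "mtx" (3x3 intrinsics, pixels), "cam_to_world" (4x4, takes a point from camera to world coordinates). Camera axes: x right, y up, looking along -z (the intrinsics and any distortion apply to the point x, -y, -z); pixel columns grow to the right and rows downward; lengths in mm; the calibration is good to about 2 mm. A picture is of the moment at which its call begins: read the wrist's pose just before it. calibration takes no time and is no camera call; for the wrist camera it gives the pose at the moment of the call.
- arm.job_done(): hands the job in; it is judged then, once.
The state is a dict: "clock": time; "joints": joint angles; "joint_vel": joint speeds; "joint_efforts": joint torques, N m; "position": TCP position; "ee_rot": TCP orientation; "contact_force": force on the tool from outside, world axes, zero at the start; "wrist_torque": the same for the moment, N m; "gripper_width": finger opening in mm; "grasp_force": force on a finger pad.
Only numpy, scipy, OpenCV 4.12 (cv2) and the standard library are available. Lean on these libraries where they do the work, as an engineer would, in place of code of your own. Each camera call takes 0.05 s, during which the arm holds its last target. There are 200 camera calls.

## Working session

There is one attempt and no reset: what is moved stays moved. The work goes in short steps, Python scripts to look and compute and a tool call to move; the robot and the scene stay as the last step left them, time stands still between calls to the robot, and variables do not carry over. Pictures are saved under pics/ and viewed, at most 10 in all, crops included, and the job is handed in when it is done.

Besides the shell and the picture viewer there is one more tool, called after "Call:" by a JSON object that holds its "fn" and its "kwargs", one argument or row to a line. carry_out: Moves the arm, as the interface text tells. Its arguments: {"type":"object","properties":{"rows":{"type":"array"}},"required":["rows"]}

```bash
ls; mkdir -p pics
cat > h.py <<'E'
import numpy as np, cv2
from bench import arm
from scipy.spatial.transform import Rotation as R
def look(n,f):
    c=arm.calibration(n); p,d=arm.get_image(n); np.savez('pics/'+f+'.npz',p=p,d=d,K=c['mtx'],T=c['cam_to_world']); cv2.imwrite('pics/'+f+'.png',p[:,:,::-1]); return p,d
def cloud(f):
    z=np.load('pics/'+f+'.npz'); K,T,d=z['K'],z['T'],z['d']
    v,u=np.mgrid[:d.shape[0],:d.shape[1]]
    X=np.stack([(u-K[0,2])/K[0,0]*d,-(v-K[1,2])/K[1,1]*d,-d],-1)
    return X@T[:3,:3].T+T[:3,3], z['p'], d
def rel(pos,q):
    """rows numbers to go from present pose to pos (mm), quaternion/Rotation"""
    s=arm.read_state(); r0=R.from_quat(s['ee_rot']); r=q if isinstance(q,R) else R.from_quat(q)
    return np.round(r0.inv().apply(np.array(pos)-s['position'])/200,4), np.round((r0.inv()*r).as_rotvec()/np.pi,4)
E
python3 - <<'E'
from h import *
for n in ('scene','top'): look(n,n+'0'); c=arm.calibration(n); print(n,c)
a=cv2.imread('pics/scene0.png');b=cv2.imread('pics/top0.png')
print(arm.read_state())
E
```

```text
pics
scene {'mtx': array([[353.36701739,   0.        , 257.92894551],
       [  0.        , 353.36701739, 193.35930479],
       [  0.        ,   0.        ,   1.        ]]), 'cam_to_world': array([[ 7.73575678e-01, -3.84321535e-01,  5.03862707e-01,
         1.03766915e+03],
       [ 6.33283223e-01,  4.97805679e-01, -5.92572245e-01,
        -6.38767397e+02],
       [-2.30874421e-02,  7.77487276e-01,  6.28474746e-01,
         8.25739141e+02],
       [ 0.00000000e+00,  0.00000000e+00,  0.00000000e+00,
         1.00000000e+00]])}
top {'mtx': array([[396.16458811,   0.        , 257.47145807],
       [  0.        , 396.16458811, 192.22596358],
       [  0.        ,   0.        ,   1.        ]]), 'cam_to_world': array([[ 1.94298636e-02,  9.98080818e-01, -5.87976332e-02,
         4.17318804e+02],
       [-9.99679632e-01,  2.03477851e-02,  1.50532434e-02,
        -1.44486629e+01],
       [ 1.62207551e-02,  5.84863139e-02,  9.98156420e-01,
         1.46982310e+03],
       [ 0.00000000e+00,  0.00000000e+00,  0.00000000e+00,
         1.00000000e+00]])}
{'clock': 0.1, 'joints': array([-9.16412472e-01,  3.85459644e-01,  6.77743882e-03, -4.36238666e-04,
       -1.19397629e+00, -2.58603579e-01]), 'joint_vel': array([-0.00046734, -0.00224387,  0.00344379,  0.0026022 ,  0.00108626,
       -0.00058178]), 'joint_efforts': array([-4.96204793e-04, -3.93318272e+01,  1.88929707e+01,  4.19795841e+00,
       -2.55899438e-03,  4.69523087e-06]), 'position': array([ 240.92043801, -576.50471084,  403.74839411]), 'ee_rot': array([-1.96522115e-01,  9.80498929e-01,  9.25114937e-04, -2.28444746e-04]), 'contact_force': array([ 1.04185225, -0.37638959, -0.40600267]), 'wrist_torque': array([-0.01138307, -0.00483922,  0.03565313]), 'grasp_force': 0.0, 'gripper_width': 85.46001346981075}
```

View pics/scene0.png

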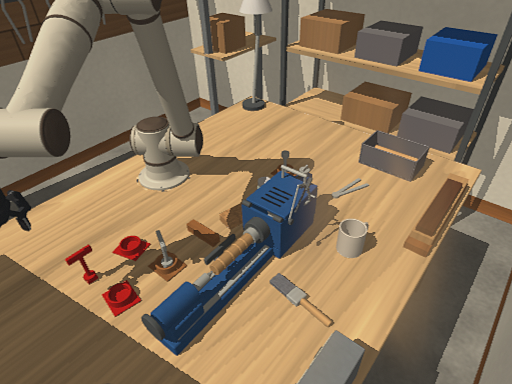

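View pics/top0.png

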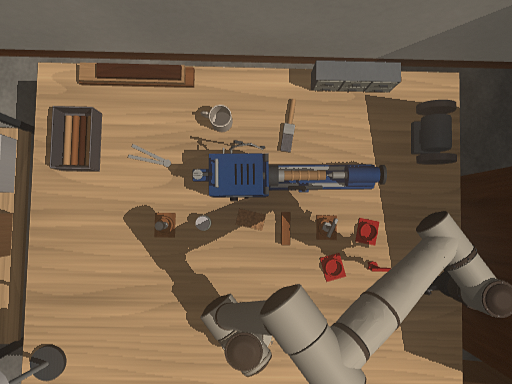

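Run:
```python
from h import *
a=cv2.imread('pics/top0.png');b=cv2.imread('pics/scene0.png')
r=lambda m,x0,y0,x1,y1,w,h:cv2.resize(m[y0:y1,x0:x1],(w,h),interpolation=cv2.INTER_CUBIC)
c=np.hstack([r(a,140,130,290,250,400,320),r(a,290,190,390,270,400,320)])
d=np.hstack([r(b,235,145,325,217,400,280),r(b,50,215,190,313,400,280)])
cv2.imwrite('pics/c0.png',np.vstack([c,d]))
P,p,D=cloud('top0')
for uv in [(165,225),(326,228),(332,224),(326,236),(199,175),(235,185),(235,165),(220,190),(260,190),(260,160),(365,176),(205,223)]: print(uv,P[uv[1],uv[0]].round(1))
```

```text
(165, 225) [376.6 297.   22.3]
(326, 228) [ 377.  -288.1   27.3]
(332, 224) [ 393.5 -292.1  113.8]
(326, 236) [ 351.9 -273.2  107. ]
(199, 175) [547.4 160.2 162.8]
(235, 185) [516.9  40.7 159.9]
(235, 165) [582.9  42.  165.4]
(220, 190) [499.5  90.1 157. ]
(260, 190) [502.  -42.4 161.1]
(260, 160) [602.  -40.5 160.8]
(365, 176) [ 559.7 -401.8  125. ]
(205, 223) [387.2 149.2  49.4]
```

View pics/c0.png

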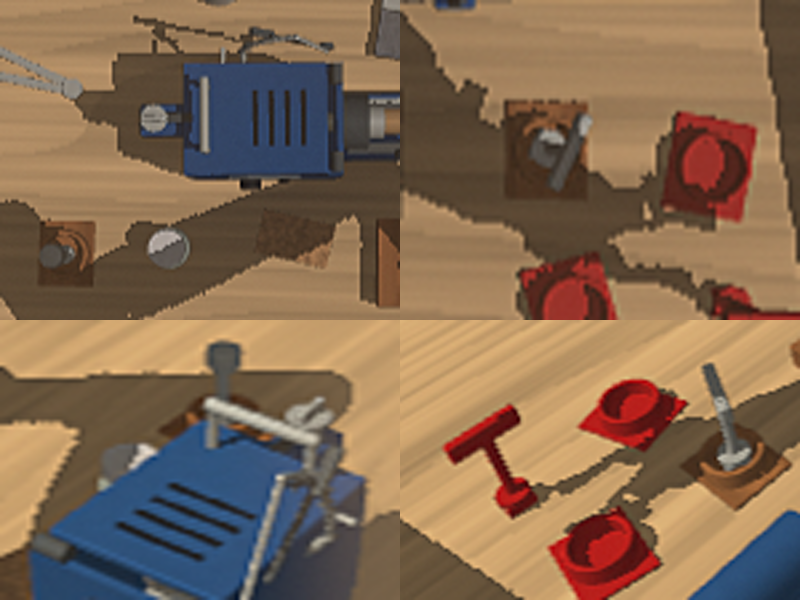

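Run:
```python
from h import *
for f in('top0','scene0'):
    P,p,D=cloud(f)
    def box(x0,x1,y0,y1,z0,z1):
        m=(D>0)&(P[...,0]>x0)&(P[...,0]<x1)&(P[...,1]>y0)&(P[...,1]<y1)&(P[...,2]>z0)&(P[...,2]<z1); return P[m]
    def rect(q): 
        r=cv2.minAreaRect(q[:,:2].astype(np.float32)); return len(q),np.round(q.mean(0),1),np.round(r[0],1),np.round(r[1],1),round(r[2],1)
    print(f)
    print('grip',rect(box(330,420,-330,-230,85,130)))
    print('shaft',rect(box(330,420,-330,-230,40,80)))
    q=box(330,420,-330,-230,85,130); v=np.linalg.svd(q[:,:2]-q[:,:2].mean(0))[2][0]; print('dir',v,np.degrees(np.arctan2(v[1],v[0])))
    print('cup',rect(box(330,420,-330,-230,20,32)))
    print('screw',rect(box(500,600,130,230,166,190)))
    print('bar',rect(box(440,640,20,120,185,220)))
    print('top',rect(box(440,680,-90,130,152,166)))
    print('scale',rect(box(600,680,-120,150,175,330)))
    print('scalelow',rect(box(620,700,-120,150,20,330)))
```

```text
top0
grip (91, array([ 380.5, -290.4,  117.1]), array([ 380.6, -291.8]), array([12.6, 68.8]), 66.9)
shaft (7, array([ 382.2, -287.3,   63.2]), array([ 381.8, -287. ]), array([2.1, 8.1]), 79.8)
dir [-0.91190537  0.41040052] 155.7700024521642
cup (105, array([ 381.3, -290.1,   24.8]), array([ 378.8, -294.1]), array([61.9, 63.2]), 1.2)
screw (81, array([549.3, 162.4, 172. ]), array([548. , 154.7]), array([49. , 29.7]), 89.2)
bar (105, array([559. ,  94. , 203.3]), array([579.7,  87.2]), array([ 44.7, 144.1]), 66.3)
top (2248, array([553.7,  33.4, 158.8]), array([565.8,  30.1]), array([163.8, 197.1]), 1.5)
scale (99, array([640.9,  15.5, 229.3]), array([643.5,   8.1]), array([16.1, 94.8]), 1.8)
scalelow (182, array([636. ,  12.4, 196. ]), array([637. , -19.3]), array([ 39.9, 206.8]), 6.2)
scene0
grip (105, array([ 388.5, -296.3,  119.3]), array([ 382.3, -293.2]), array([11.9, 70.5]), 65.9)
shaft (33, array([ 384.4, -294.8,   57.2]), array([ 384.1, -295.2]), array([11.3,  8.8]), 47.8)
dir [ 0.91491751 -0.40364086] -23.805984601486312
cup (213, array([ 384.4, -296.1,   25.3]), array([ 381.2, -296. ]), array([64. , 62.8]), 51.0)
screw (62, array([553.2, 161.7, 172.8]), array([552.4, 163. ]), array([31.9, 29.6]), 41.8)
bar (129, array([557.6,  95.7, 200.7]), array([580.3,  87.4]), array([ 41.8, 140.5]), 70.6)
top (1789, array([558.2,  20.4, 159.6]), array([566. ,  29.4]), array([164.6, 203.2]), 2.7)
scale (211, array([644.4,   4.9, 219.2]), array([645.7,   6.6]), array([15.3, 96.7]), 0.1)
scalelow (1420, array([628.2,  15.7, 114.4]), array([636.7,  31.7]), array([202.8,  33.2]), 90.0)
```

```bash
cat >> h.py <<'E'
def down(a,tilt=None):
    """tool pointing down with tool y at world angle a (deg)"""
    a=np.radians(a); y=[np.cos(a),np.sin(a),0]; z=[0,0,-1.]
    return R.from_matrix(np.array([np.cross(y,z),y,z]).T)
E
python3 - <<'E'
from h import *
print(rel([381,-293,420],down(246)))
c=arm.calibration('wrist'); s=arm.read_state(); r=R.from_quat(s['ee_rot']).as_matrix()
print(r.T@(c['cam_to_world'][:3,3]-s['position']), r.T@c['cam_to_world'][:3,:3],c['mtx'])
E
```

```text
(array([-1.1926,  1.0383, -0.0794]), array([ 3.000e-04,  7.000e-04, -7.407e-01]))
[77.06575217 -0.47955256 31.45116178] [[ 1.49054633e-04  9.54189676e-01  2.99202340e-01]
 [ 9.99999769e-01  5.62206445e-05 -6.77467151e-04]
 [-6.63253509e-04  2.99202372e-01 -9.54189447e-01]] [[332.51060759   0.         253.28323102]
 [  0.         332.51060759 191.61286862]
 [  0.           0.           1.        ]]
```

Call:
{"fn": "carry_out", "kwargs": {
  "rows": [
    [-0.6,0.52,-0.08,0,0,-0.37,1],
    [-0.6,0.52,-0.08,0,0,-0.37,1],
    [-0.6,0.52,-0.08,0,0,-0.37,1],
    [-0.6,0.52,-0.08,0,0,-0.37,1],
    [-0.6,0.52,-0.08,0,0,-0.37,1],
    [-0.6,0.52,-0.08,0,0,-0.37,1],
    [-0.6,0.52,-0.08,0,0,-0.37,1]
  ]
}}

```text
clock: 0.98
position: [311.6, -434.3, 420.3]
ee_rot: [-0.703, 0.712, 0.0, 0.0]
contact_force: [-0.0, -0.3, -0.1]
gripper_width: 85.3
grasp_force: 0.0
```

Run:
```python
from h import *
print(rel([381,-293,420],down(246))); print(arm.read_state()['joints'])
```

```text
(array([-0.7107, -0.3382,  0.0019]), array([ 0.000e+00,  3.000e-04, -3.707e-01]))
[-6.44904984e-01  2.19413894e-01 -1.88430710e-01 -2.37687655e-04
 -1.16380998e+00  6.32310453e-01]
```

Call:
{"fn": "carry_out", "kwargs": {
  "rows": [
    [-0.71,-0.338,0,0,0,-0.37,1],
    [-0.71,-0.338,0,0,0,-0.37,1],
    [-0.71,-0.338,0,0,0,-0.37,1],
    [-0.71,-0.338,0,0,0,-0.37,1],
    [-0.71,-0.338,0,0,0,-0.37,1],
    [-0.71,-0.338,0,0,0,-0.37,1],
    [-0.71,-0.338,0,0,0,-0.37,1],
    [-0.71,-0.338,0,0,0,-0.37,1]
  ]
}}

```text
clock: 1.98
position: [380.9, -293.3, 420.6]
ee_rot: [0.978, -0.211, -0.0, -0.0]
contact_force: [0.2, -0.5, -0.9]
gripper_width: 85.0
grasp_force: 0.0
```

Run:
```python
from h import *
look('wrist','w1'); P,p,D=cloud('w1')
m=(D>0)&(abs(P[...,0]-381)<50)&(abs(P[...,1]+293)<50)
for z0,z1 in((114,128),(15,32)):
    q=P[m&(P[...,2]>z0)&(P[...,2]<z1)]; r=cv2.minAreaRect(q[:,:2].astype(np.float32)); v=np.linalg.svd(q[:,:2]-q[:,:2].mean(0))[2][0]
    print(len(q),q.mean(0),r,np.degrees(np.arctan2(v[1],v[0])))
print(rel([381,-293,267],down(246)))
```

```text
1127 [ 383.04443357 -295.0785621   120.85843431] ((381.615478515625, -294.2030334472656), (11.666934967041016, 69.43567657470703), 66.00442504882812) 156.11467375418388
1250 [ 381.96218019 -296.44302222   24.35804509] ((380.0945129394531, -295.8257141113281), (65.09358215332031, 63.15890884399414), 64.62616729736328) 61.445180484123085
(array([-2.000e-04, -1.700e-03,  7.681e-01]), array([-0.    ,  0.0001, -0.0016]))
```

View pics/w1.png

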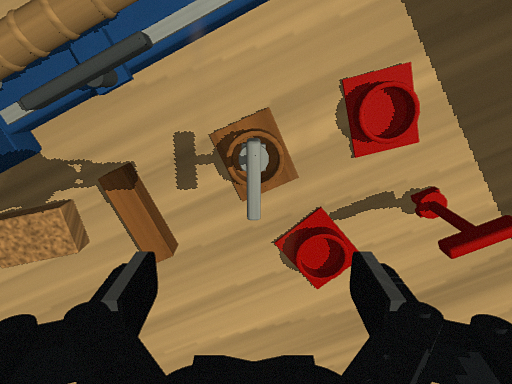

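Call:
{"fn": "carry_out", "kwargs": {
  "rows": [
    [0,0.004,0.3,0,0,0,1],
    [0,0.004,0.55,0,0,0,1],
    [0,0.004,0.7,0,0,0,1],
    [0,0.004,0.768,0,0,0,1],
    [0,0.004,0.768,0,0,0,1],
    [0,0.004,0.768,0,0,0,-1],
    [0,0.004,0.768,0,0,0,-1],
    [0,0.004,0.768,0,0,0,-1],
    [0,0.004,0.768,0,0,0,-1],
    [0,0.004,0.768,0,0,0,-1],
    [0,0.004,0.768,0,0,0,-1]
  ]
}}

```text
clock: 3.4
position: [380.9, -294.1, 267.5]
ee_rot: [0.978, -0.209, 0.0, 0.0]
contact_force: [-0.1, 0.7, 2.8]
gripper_width: 10.7
grasp_force: 59.8
```

Call:
{"fn": "carry_out", "kwargs": {
  "rows": [
    [0,0,-0.15,0,0,0,-1],
    [0,0,-0.4,0,0,0,-1],
    [0,0,-0.65,0,0,0,-1],
    [0,0,-0.9,0,0,0,-1],
    [0,0,-1,0,0,0,-1],
    [0,0,-1,0,0,0,-1]
  ]
}}

```text
clock: 4.15
position: [380.5, -293.9, 467.8]
ee_rot: [0.978, -0.209, 0.001, -0.0]
contact_force: [0.0, 0.2, -2.7]
gripper_width: 10.8
grasp_force: 59.1
```

Run:
```python
from h import *
for p in([420,-100,515],[460,130,515]): print(rel(p,down(183)))
```

```text
(array([-0.2158, -0.9658, -0.2357]), array([-0.0006, -0.0006,  0.3492]))
(array([-0.5035, -2.097 , -0.2355]), array([-0.0006, -0.0006,  0.3492]))
```

Call:
{"fn": "carry_out", "kwargs": {
  "rows": [
    [-0.05,-0.15,-0.1,0,0,0.05,-1],
    [-0.1,-0.4,-0.236,0,0,0.1,-1],
    [-0.16,-0.65,-0.236,0,0,0.16,-1],
    [-0.216,-0.966,-0.236,0,0,0.349,-1],
    [-0.216,-0.966,-0.236,0,0,0.349,-1],
    [-0.216,-0.966,-0.236,0,0,0.349,-1],
    [-0.216,-0.966,-0.236,0,0,0.349,-1],
    [-0.216,-0.966,-0.236,0,0,0.349,-1],
    [-0.216,-0.966,-0.236,0,0,0.349,-1]
  ]
}}

```text
clock: 5.28
position: [420.2, -100.1, 513.1]
ee_rot: [0.726, -0.688, -0.001, 0.001]
contact_force: [0.5, -1.0, -1.8]
gripper_width: 11.1
grasp_force: 59.2
```

Run:
```python
from h import *
for p in([460,120,515],): print(rel(p,down(183)))
print(arm.read_state()['joints'])
```

```text
(array([-1.0878, -0.2585, -0.0099]), array([0.0008, 0.0001, 0.0007]))
[ 1.45067142e-01 -1.92972583e-02 -2.29280301e-01 -3.96922760e-04
 -1.36322502e+00 -9.05806897e-02]
```

Call:
{"fn": "carry_out", "kwargs": {
  "rows": [
    [-0.2,-0.05,-0.01,0,0,0,-1],
    [-0.45,-0.1,-0.01,0,0,0,-1],
    [-0.7,-0.16,-0.01,0,0,0,-1],
    [-0.9,-0.22,-0.01,0,0,0,-1],
    [-1,-0.26,-0.01,0,0,0,-1],
    [-1,-0.26,-0.01,0,0,0,-1],
    [-1,-0.26,-0.01,0,0,0,-1]
  ]
}}

```text
clock: 6.15
position: [461.4, 101.8, 516.1]
ee_rot: [0.726, -0.688, -0.0, 0.0]
contact_force: [-0.5, -0.0, -1.7]
gripper_width: 11.3
grasp_force: 59.2
```

Run:
```python
from h import *
look('wrist','w2'); P,p,D=cloud('w2'); np.save('pics/P2',P)
def box(x0,x1,y0,y1,z0,z1):
    m=(D>0)&(P[...,0]>x0)&(P[...,0]<x1)&(P[...,1]>y0)&(P[...,1]<y1)&(P[...,2]>z0)&(P[...,2]<z1); return P[m]
def rect(n,q):
    if len(q)<5: print(n,len(q));return
    r=cv2.minAreaRect(q[:,:2].astype(np.float32)); v=np.linalg.svd(q[:,:2]-q[:,:2].mean(0))[2][0]
    print(n,len(q),q.mean(0).round(1),np.round(r[0],1),np.round(r[1],1),round(r[2],1),np.degrees(np.arctan2(v[1],v[0])).round(1))
rect('tab',box(520,590,130,200,175.5,190)); rect('disc',box(520,590,130,200,165,174)); rect('bar',box(480,620,60,130,190,212))
rect('barT',box(480,620,60,130,202,212))
s=arm.read_state(); print(s['position'],R.from_quat(s['ee_rot']).as_matrix().round(4))
cv2.imwrite('pics/w2b.png',cv2.resize(cv2.imread('pics/w2.png'),(800,600)))
```

```text
tab 184 [549.4 162.8 178.6] [549.9 163.2] [ 6.5 29.2] 2.5 93.7
disc 700 [548.9 159.5 169.3] [548.1 155.7] [49.8 32.7] 79.6 96.2
bar 1426 [551.4  97.9 203.5] [551.8  98.9] [90.2 12.3] 1.9 -178.2
barT 1181 [551.6  98.5 204.2] [551.9  98.6] [90.1 11.5] 1.8 -178.2
[461.28689613 101.54230817 516.26481189] [[ 5.230e-02 -9.986e-01 -4.000e-04]
 [-9.986e-01 -5.230e-02 -3.000e-04]
 [ 3.000e-04  4.000e-04 -1.000e+00]]
```

View pics/w2b.png

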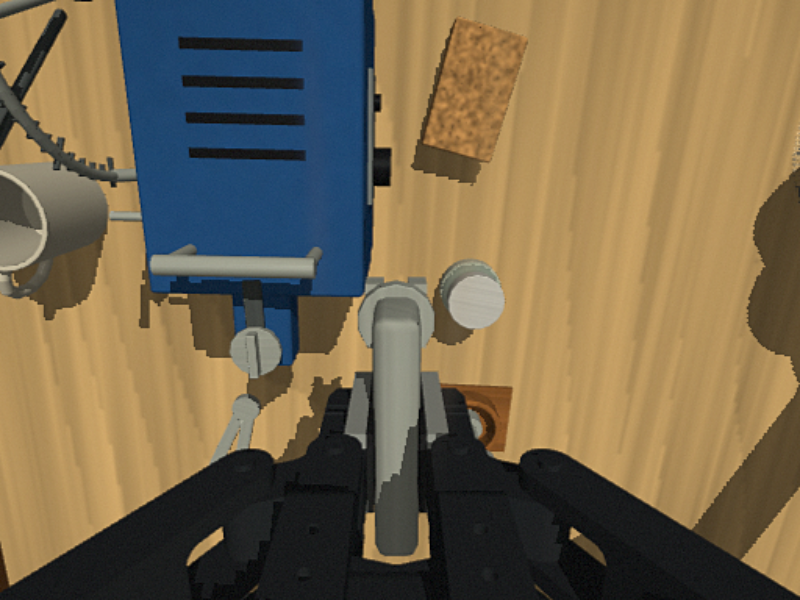

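Run:
```python
from h import *
for z in (516,446,433): print(rel([549.9,164,z],down(183)))
```

```text
(array([-0.2887, -0.4588,  0.0011]), array([ 0.0001, -0.0001,  0.    ]))
(array([-0.2888, -0.4589,  0.3511]), array([ 0.0001, -0.0001,  0.    ]))
(array([-0.2888, -0.459 ,  0.4161]), array([ 0.0001, -0.0001,  0.    ]))
```

Call:
{"fn": "carry_out", "kwargs": {
  "rows": [
    [-0.1,-0.2,0,0,0,0,-1],
    [-0.2,-0.36,0,0,0,0,-1],
    [-0.289,-0.459,0,0,0,0,-1],
    [-0.289,-0.459,0.2,0,0,0,-1],
    [-0.289,-0.459,0.35,0,0,0,-1],
    [-0.289,-0.459,0.35,0,0,0,-1],
    [-0.289,-0.459,0.35,0,0,0,-1]
  ]
}}

```text
clock: 7.08
position: [550.4, 164.4, 448.1]
ee_rot: [0.726, -0.688, 0.001, -0.001]
contact_force: [1.1, 0.4, -0.8]
gripper_width: 11.0
grasp_force: 59.3
```

Run:
```python
from h import *
print(rel([549.9,164,433],down(183)))
for n in('scene','top'): look(n,n+'1')
b=cv2.imread('pics/scene1.png');a=cv2.imread('pics/top1.png');w=look('wrist','w3')[0][:,:,::-1]
r=lambda m,x0,y0,x1,y1,w,h:cv2.resize(m[y0:y1,x0:x1],(w,h),interpolation=cv2.INTER_CUBIC)
cv2.imwrite('pics/c1.png',np.hstack([r(b,240,110,340,210,400,400),r(w,128,96,384,352,400,400)]))
```

```text
(array([0.0021, 0.0027, 0.0755]), array([-0.0008,  0.0001,  0.0001]))
```

View pics/c1.png

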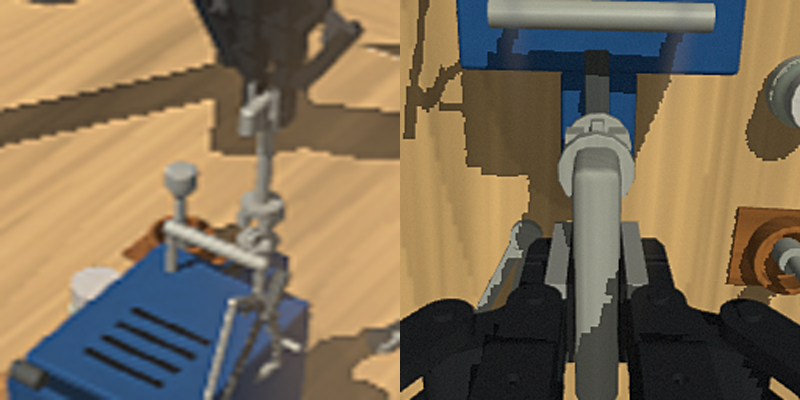

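Call:
{"fn": "carry_out", "kwargs": {
  "rows": [
    [0,0,0.02,0,0,0,-1],
    [0,0,0.04,0,0,0,-1],
    [0,0,0.06,0,0,0,-1],
    [0,0,0.072,0,0,0,-1],
    [0,0,0.078,0,0,0,-1],
    [0,0,0.078,0,0,0,-1]
  ]
}}

```text
clock: 7.98
position: [549.9, 165.0, 432.1]
ee_rot: [0.726, -0.688, 0.0, -0.0]
contact_force: [-2.0, 0.7, 6.2]
gripper_width: 11.1
grasp_force: 60.2
```

Call:
{"fn": "carry_out", "kwargs": {
  "rows": [
    [0,0,0,0,0,-0.05,-1],
    [0,0,0,0,0,-0.1,-1],
    [0,0,0,0,0,-0.15,-1],
    [0,0,0,0,0,-0.2,-1],
    [0,0,0,0,0,-0.25,-1],
    [0,0,0,0,0,-0.3,-1],
    [0,0,0,0,0,-0.35,-1],
    [0,0,0,0,0,-0.4,-1],
    [0,0,0,0,0,-0.45,-1],
    [0,0,0,0,0,-0.5,-1],
    [0,0,0,0,0,-0.515,-1],
    [0,0,0,0,0,-0.515,-1]
  ]
}}

```text
clock: 9.48
position: [550.0, 164.7, 432.0]
ee_rot: [0.999, 0.05, 0.001, 0.0]
contact_force: [-2.0, -0.5, 5.2]
gripper_width: 11.1
grasp_force: 60.3
```

Run:
```python
from h import *
s=arm.read_state(); m=R.from_quat(s['ee_rot']).as_matrix(); print(np.degrees(np.arctan2(m[1,1],m[0,1])),s['wrist_torque'],s['position'])
```

```text
-84.21620870909778 [-0.42145959  0.78607061 -0.00612286] [549.9900785  164.70087041 432.04623185]
```

Call:
{"fn": "carry_out", "kwargs": {
  "rows": [
    [0,0,0,0,0,0.02,-1],
    [0,0,-0.02,0,0,0.02,-1],
    [0,0,-0.05,0,0,0.02,-1],
    [0,0,-0.1,0,0,0.02,-1],
    [0,0,-0.3,0,0,0.02,-1],
    [0,0,-0.42,0,0,0.02,-1],
    [0,0,-0.42,0,0,0.02,-1]
  ]
}}

```text
clock: 10.35
position: [550.1, 165.0, 517.2]
ee_rot: [1.0, 0.019, 0.002, -0.001]
contact_force: [0.2, 0.5, -3.1]
gripper_width: 11.3
grasp_force: 59.3
```

Run:
```python
from h import *
print(rel([420,-60,515],down(262)),rel([381,-294,515],down(246)))
look('wrist','w4'); P,p,D=cloud('w4')
for z0,z1 in((175.5,185),(160,174)):
    m=(D>0)&(abs(P[...,0]-550)<35)&(abs(P[...,1]-163)<35)&(P[...,2]>z0)&(P[...,2]<z1);q=P[m]
    if len(q)>4: print(len(q),cv2.minAreaRect(q[:,:2].astype(np.float32)))
```

```text
(array([-0.6927,  1.0996,  0.005 ]), array([-0.0009, -0.0015,  0.0565])) (array([-9.3200e-01,  2.2614e+00,  9.0000e-04]), array([-0.0011, -0.0014,  0.1454]))
145 ((554.6309204101562, 163.5210723876953), (5.975597381591797, 21.429685592651367), 85.2574234008789)
814 ((562.0134887695312, 166.62913513183594), (44.52131652832031, 33.03523254394531), 14.052350997924805)
```

Call:
{"fn": "carry_out", "kwargs": {
  "rows": [
    [-0.12,0.15,0,0,0,0.01,-1],
    [-0.27,0.4,0,0,0,0.03,-1],
    [-0.42,0.65,0,0,0,0.06,-1],
    [-0.56,0.9,0,0,0,0.09,-1],
    [-0.62,1,0,0,0,0.12,-1],
    [-0.65,1,0,0,0,0.145,-1],
    [-0.65,1,0,0,0,0.145,-1],
    [-0.65,1,0,0,0,0.145,-1]
  ]
}}

```text
clock: 11.4
position: [427.8, -39.5, 513.9]
ee_rot: [0.978, -0.207, -0.001, 0.0]
contact_force: [-0.2, -0.4, -1.2]
gripper_width: 10.9
grasp_force: 59.3
```

Run:
```python
from h import *
print(rel([381,-295,515],down(246)))
```

```text
(array([ 0.3026,  1.2633, -0.0048]), array([0.0002, 0.0004, 0.0008]))
```

Call:
{"fn": "carry_out", "kwargs": {
  "rows": [
    [0.06,0.2,0,0,0,0,-1],
    [0.12,0.45,0,0,0,0,-1],
    [0.18,0.7,0,0,0,0,-1],
    [0.24,0.9,0,0,0,0,-1],
    [0.28,1,0,0,0,0,-1],
    [0.303,1,0,0,0,0,-1],
    [0.303,1,0,0,0,0,-1]
  ]
}}

```text
clock: 12.28
position: [402.6, -246.7, 514.1]
ee_rot: [0.978, -0.207, -0.001, -0.0]
contact_force: [0.2, -0.3, -1.6]
gripper_width: 11.3
grasp_force: 59.3
```

Run:
```python
from h import *
print(rel([381,-295,420],down(246)))
```

```text
(array([-4.000e-04,  2.647e-01,  4.706e-01]), array([-0.    ,  0.0003,  0.0006]))
```

Call:
{"fn": "carry_out", "kwargs": {
  "rows": [
    [0,0.15,0,0,0,0,-1],
    [0,0.265,0,0,0,0,-1],
    [0,0.265,0.1,0,0,0,-1],
    [0,0.265,0.3,0,0,0,-1],
    [0,0.265,0.5,0,0,0,-1],
    [0,0.265,0.7,0,0,0,-1],
    [0,0.265,0.9,0,0,0,-1],
    [0,0.265,0.98,0,0,0,-1],
    [0,0.265,0.98,0,0,0,-1]
  ]
}}

```text
clock: 13.4
position: [380.6, -294.5, 317.7]
ee_rot: [0.978, -0.206, -0.002, -0.0]
contact_force: [0.0, -0.1, -0.3]
gripper_width: 10.9
grasp_force: 59.3
```

Run:
```python
from h import *
print(rel([381,-295,269],down(246)))
look('wrist','w5'); P,p,D=cloud('w5'); m=(D>0)&(abs(P[...,0]-381)<50)&(abs(P[...,1]+296)<50)&(P[...,2]>20)&(P[...,2]<30);q=P[m];print(cv2.minEnclosingCircle(q[:,:2].astype(np.float32)))
```

```text
(array([0.0033, 0.0013, 0.2434]), array([0.0001, 0.001 , 0.001 ]))
((379.26373291015625, -295.2938537597656), 32.874874114990234)
```

Call:
{"fn": "carry_out", "kwargs": {
  "rows": [
    [0,0.003,0.08,0,0,0,-1],
    [0,0.003,0.16,0,0,0,-1],
    [0,0.003,0.22,0,0,0,-1],
    [0,0.003,0.24,0,0,0,-1],
    [0,0.003,0.247,0,0,0,-1],
    [0,0.003,0.247,0,0,0,-1]
  ]
}}

```text
clock: 14.2
position: [380.3, -296.1, 269.8]
ee_rot: [0.978, -0.207, 0.0, 0.0]
contact_force: [0.5, 0.3, -1.4]
gripper_width: 11.2
grasp_force: 59.4
```

Call:
{"fn": "carry_out", "kwargs": {
  "rows": [
    [0,0,0.006,0,0,0,-1],
    [0,0,0.012,0,0,0,-1],
    [0,0,0.013,0,0,0,-1],
    [0,0,0.013,0,0,0,-1]
  ]
}}

```text
clock: 14.7
position: [380.3, -296.1, 267.6]
ee_rot: [0.978, -0.207, 0.0, 0.0]
contact_force: [-1.2, 1.1, 4.5]
gripper_width: 10.9
grasp_force: 60.3
```

Seated. Release and rise.

Call:
{"fn": "carry_out", "kwargs": {
  "rows": [
    [0,0,0.012,0,0,0,0],
    [0,0,0.012,0,0,0,1],
    [0,0,0.012,0,0,0,1],
    [0,0,0.012,0,0,0,1],
    [0,0,0.012,0,0,0,1],
    [0,0,-0.1,0,0,0,1],
    [0,0,-0.4,0,0,0,1],
    [0,0,-0.7,0,0,0,1],
    [0,0,-1,0,0,0,1],
    [0,0,-1,0,0,0,1],
    [0,0,-1,0,0,0,1]
  ]
}}

```text
clock: 16.08
position: [379.7, -295.8, 466.1]
ee_rot: [0.978, -0.208, -0.0, -0.0]
contact_force: [0.0, 0.3, -0.5]
gripper_width: 85.5
grasp_force: 0.0
```

Run:
```python
from h import *
look('wrist','w6'); look('scene','scene2'); P,p,D=cloud('w6')
m=(D>0)&(abs(P[...,0]-381)<50)&(abs(P[...,1]+296)<50)
for z0,z1 in((114,128),(20,30)):
    q=P[m&(P[...,2]>z0)&(P[...,2]<z1)]; print(len(q),q[:,2].mean(),cv2.minAreaRect(q[:,:2].astype(np.float32)))
# scene: screw, pointer area crop
b=cv2.imread('pics/scene2.png')
r=lambda m,x0,y0,x1,y1,w,h:cv2.resize(m[y0:y1,x0:x1],(w,h),interpolation=cv2.INTER_CUBIC)
cv2.imwrite('pics/c2.png',r(b,250,140,330,200,800,600))
```

```text
833 120.95672021236486 ((381.1505432128906, -296.93170166015625), (11.041597366333008, 69.02491760253906), 66.34717559814453)
937 24.97515726575382 ((379.7203063964844, -295.7226257324219), (64.9797134399414, 63.813358306884766), 67.20025634765625)
```

View pics/c2.png

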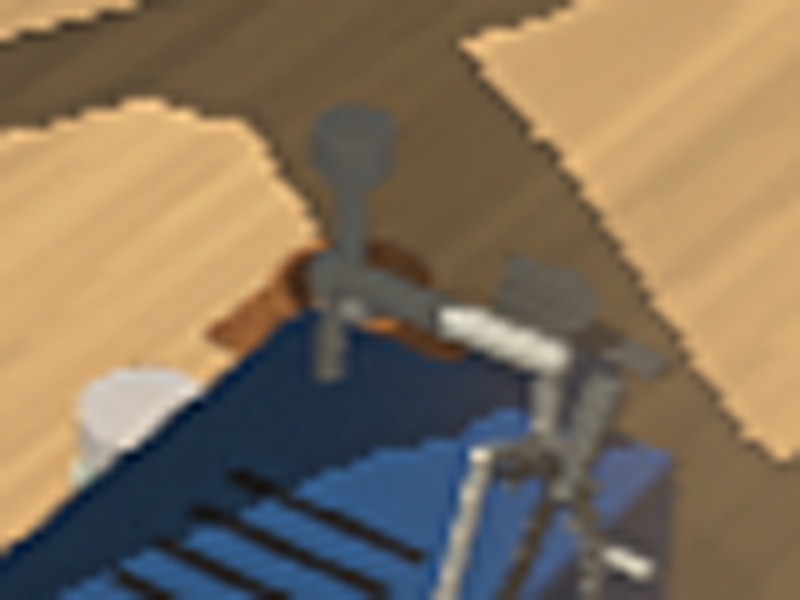

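Run:
```python
from h import *
print(rel([590,40,500],down(271.8)))
```

```text
(array([ 0.2777, -1.9614, -0.1759]), array([-0.0003,  0.0011, -0.1431]))
```

Call:
{"fn": "carry_out", "kwargs": {
  "rows": [
    [0.03,-0.2,-0.1,0,0,0,1],
    [0.06,-0.45,-0.17,0,0,-0.03,1],
    [0.1,-0.7,-0.17,0,0,-0.06,1],
    [0.14,-0.98,-0.17,0,0,-0.1,1],
    [0.14,-0.98,-0.17,0,0,-0.143,1],
    [0.14,-0.98,-0.17,0,0,-0.143,1]
  ]
}}

```text
clock: 16.92
position: [485.7, -127.7, 498.9]
ee_rot: [1.0, 0.016, -0.002, 0.0]
contact_force: [0.6, -0.2, -0.7]
gripper_width: 85.4
grasp_force: 0.0
```

Run:
```python
from h import *
print(rel([590,40,500],down(271.8)))
```

```text
(array([ 0.5471, -0.8217, -0.0075]), array([ 0.    ,  0.0012, -0.0001]))
```

Call:
{"fn": "carry_out", "kwargs": {
  "rows": [
    [0.12,-0.2,0,0,0,0,1],
    [0.28,-0.43,0,0,0,0,1],
    [0.42,-0.65,0,0,0,0,1],
    [0.54,-0.82,0,0,0,0,1],
    [0.545,-0.82,0,0,0,0,1],
    [0.545,-0.82,0,0,0,0,1]
  ]
}}

```text
clock: 17.68
position: [589.0, 38.3, 499.9]
ee_rot: [1.0, 0.015, -0.001, 0.0]
contact_force: [-0.3, -0.3, 0.2]
gripper_width: 85.0
grasp_force: 0.0
```

Run:
```python
from h import *
look('wrist','w7'); cv2.imwrite('pics/w7b.png',cv2.resize(cv2.imread('pics/w7.png'),(800,600),interpolation=cv2.INTER_CUBIC))
```

```text
(no output)
```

View pics/w7b.png

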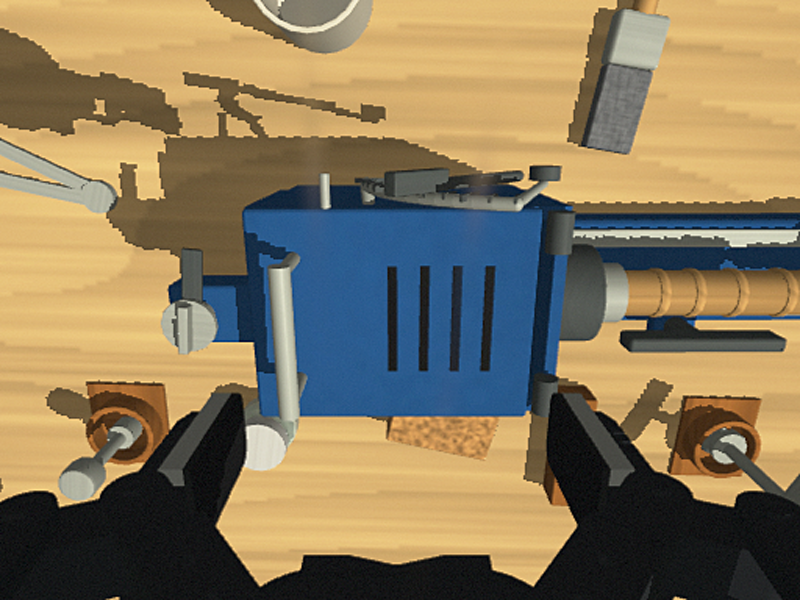

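Run:
```python
from h import *
P,p,D=cloud('w7'); 
a=np.radians(1.8); x=np.array([np.cos(a),np.sin(a),0]); y=np.array([-np.sin(a),np.cos(a),0])
bar=np.array([551.8,98.6,200]); h=bar-150*y; h[2]=155
L=lambda q: np.stack([(q-h)@x,(q-h)@y,q[...,2]-155],-1)
for u,v in [(325,180),(325,203),(365,185),(375,190),(388,183),(400,183),(420,180),(445,178),(455,187),(470,184),(490,181),(510,178),(522,174),(545,172),(500,200),(450,195),(540,180)]:
    q=L(P[int(v/1.5625),int(u/1.5625)]); print((u,v),p[int(v/1.5625),int(u/1.5625)],q.round(1),'r',np.hypot(q[1],q[2]).round(1),'th',np.arctan2(q[2],q[1]).round(3))
```

```text
(325, 180) [224 224 204] [ 86.5 129.3   0.8] r 129.3 th 0.006
(325, 203) [210 212 193] [ 73.9 129.7   2.2] r 129.7 th 0.017
(365, 185) [76 78 70] [ 85.6 105.1  22.3] r 107.5 th 0.209
(375, 190) [87 91 85] [86.1 98.  52.8] r 111.3 th 0.494
(388, 183) [49 54 50] [92.7 91.1 94.7] r 131.4 th 0.805
(400, 183) [93 97 89] [92.6 86.  94.2] r 127.5 th 0.831
(420, 180) [90 93 89] [93.3 78.  87.5] r 117.2 th 0.843
(445, 178) [90 95 89] [93.6 66.2 74.5] r 99.6 th 0.844
(455, 187) [55 54 51] [88.9 60.4 67.7] r 90.7 th 0.842
(470, 184) [59 53 50] [89.5 52.7 58.6] r 78.8 th 0.839
(490, 181) [72 63 54] [90.1 41.1 47.8] r 63.0 th 0.861
(510, 178) [ 97 100  97] [90.5 27.9 33.1] r 43.3 th 0.87
(522, 174) [86 87 78] [91.5 19.5 24.8] r 31.6 th 0.905
(545, 172) [77 77 76] [91.1  2.9  7.5] r 8.1 th 1.2
(500, 200) [130 129 118] [85.9 45.  97.9] r 107.7 th 1.14
(450, 195) [81 80 72] [87.  64.1 83.7] r 105.4 th 0.917
(540, 180) [33 36 36] [86.6  4.8  5.9] r 7.6 th 0.887
```

Run:
```python
from h import *
print(rel([551.8,98.6,430],down(271.8)),rel([551.8,98.6,355],down(271.8)))
for t in (0.06,.12,.2,.3,.4,.5,.6,.7,.76,.82):
    f=t/2;c,s=np.cos(t),np.sin(t); Y=150*c-45*s-155*np.sin(f); Z=150*s+45*c+155*np.cos(f)
    print(t,[0,round(-(Y-150)/200,3),round(-(Z-200)/200,3),round(f/np.pi,3),0,0,-1])
```

```text
(array([-0.1753, -0.3087,  0.3518]), array([ 0.0001,  0.0003, -0.0008])) (array([-0.1749, -0.3089,  0.7268]), array([ 0.0001,  0.0003, -0.0008]))
0.06 [0, np.float64(0.038), np.float64(-0.044), 0.01, 0, 0, -1]
0.12 [0, np.float64(0.079), np.float64(-0.087), 0.019, 0, 0, -1]
0.2 [0, np.float64(0.137), np.float64(-0.141), 0.032, 0, 0, -1]
0.3 [0, np.float64(0.216), np.float64(-0.203), 0.048, 0, 0, -1]
0.4 [0, np.float64(0.301), np.float64(-0.259), 0.064, 0, 0, -1]
0.5 [0, np.float64(0.391), np.float64(-0.308), 0.08, 0, 0, -1]
0.6 [0, np.float64(0.487), np.float64(-0.35), 0.095, 0, 0, -1]
0.7 [0, np.float64(0.587), np.float64(-0.383), 0.111, 0, 0, -1]
0.76 [0, np.float64(0.649), np.float64(-0.399), 0.121, 0, 0, -1]
0.82 [0, np.float64(0.712), np.float64(-0.413), 0.131, 0, 0, -1]
```

Call:
{"fn": "carry_out", "kwargs": {
  "rows": [
    [-0.09,-0.15,0.1,0,0,0,0],
    [-0.175,-0.309,0.25,0,0,0,0],
    [-0.175,-0.309,0.4,0,0,0,0],
    [-0.175,-0.309,0.5,0,0,0,0],
    [-0.175,-0.309,0.6,0,0,0,0],
    [-0.175,-0.309,0.68,0,0,0,0],
    [-0.175,-0.309,0.723,0,0,0,0],
    [-0.175,-0.309,0.723,0,0,0,0],
    [-0.175,-0.309,0.723,0,0,0,0]
  ]
}}

```text
clock: 18.85
position: [552.4, 99.7, 356.9]
ee_rot: [1.0, 0.016, 0.001, -0.0]
contact_force: [0.1, 0.7, -0.1]
gripper_width: 42.6
grasp_force: 0.0
```

Run:
```python
from h import *
print(arm.read_state()['contact_force'],rel([551.8,98.6,355],down(271.8)))
look('wrist','w8')
```

```text
[ 0.07880003  0.71093904 -0.13167908] (array([-0.0032,  0.0053,  0.0096]), array([-0.0001, -0.0005, -0.    ]))
```

View pics/w8.png

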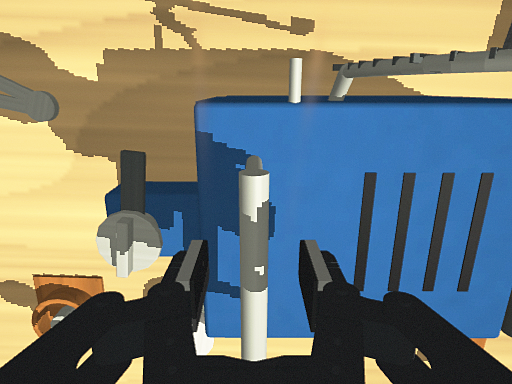

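The bar (column 255) lies centred between the pads (columns 195 and 310). Close, moving 1 mm down.

Call:
{"fn": "carry_out", "kwargs": {
  "rows": [
    [0,0.004,0.006,0,0,0,-0.4],
    [0,0.004,0.006,0,0,0,-1],
    [0,0.004,0.006,0,0,0,-1],
    [0,0.004,0.006,0,0,0,-1],
    [0,0.004,0.006,0,0,0,-1],
    [0,0.004,0.006,0,0,0,-1]
  ]
}}

```text
clock: 19.65
position: [552.1, 99.5, 355.2]
ee_rot: [1.0, 0.016, 0.0, -0.001]
contact_force: [-2.5, 4.6, 2.0]
gripper_width: 10.4
grasp_force: 58.5
```

Call:
{"fn": "carry_out", "kwargs": {
  "rows": [
    [0,0.038,-0.044,0.01,0,0,-1],
    [0,0.079,-0.087,0.019,0,0,-1],
    [0,0.137,-0.141,0.032,0,0,-1],
    [0,0.216,-0.203,0.048,0,0,-1],
    [0,0.216,-0.203,0.048,0,0,-1]
  ]
}}

```text
clock: 20.27
position: [553.4, 55.9, 395.7]
ee_rot: [0.997, 0.014, -0.001, -0.078]
contact_force: [-0.9, 9.9, -1.5]
gripper_width: 10.0
grasp_force: 58.9
```

Run:
```python
from h import *
s=arm.read_state(); print(s['joints'],s['joint_efforts'])
print(R.from_quat(s['ee_rot']).as_matrix().round(3))
```

```text
[ 0.35430127  0.27376055 -0.1207151  -0.16242134 -1.13092054  1.31150973] [ -5.80199093 -34.97436404  18.46834302   6.70377508  -0.59671272
   0.07484716]
[[ 1.     0.029 -0.004]
 [ 0.029 -0.988  0.155]
 [ 0.001 -0.155 -0.988]]
```

Run:
```python
import numpy as np
g=lambda t:(lambda f,c,s:(150*c-45*s-155*np.sin(f),150*s+45*c+155*np.cos(f),f))(t/2,np.cos(t),np.sin(t))
Y0,Z0,f0=g(.3)
for t in (.36,.42,.48,.54,.6,.66,.72,.77,.82,.83,.84):
    Y,Z,f=g(t); d=np.array([Y-Y0,Z-Z0])
    ty=np.array([-np.cos(f0),-np.sin(f0)]); tz=np.array([np.sin(f0),-np.cos(f0)])
    print(t,np.round([d@ty/200,d@tz/200,(f-f0)/np.pi],3))
```

```text
0.36 [ 0.045 -0.042  0.01 ]
0.42 [ 0.092 -0.081  0.019]
0.48 [ 0.141 -0.118  0.029]
0.54 [ 0.193 -0.153  0.038]
0.6 [ 0.246 -0.186  0.048]
0.66 [ 0.302 -0.215  0.057]
0.72 [ 0.36  -0.243  0.067]
0.77 [ 0.409 -0.263  0.075]
0.82 [ 0.459 -0.281  0.083]
0.83 [ 0.469 -0.285  0.084]
0.84 [ 0.479 -0.288  0.086]
```

Call:
{"fn": "carry_out", "kwargs": {
  "rows": [
    [0,0.045,-0.042,0.01,0,0,-1],
    [0,0.092,-0.081,0.019,0,0,-1],
    [0,0.141,-0.118,0.029,0,0,-1],
    [0,0.193,-0.153,0.038,0,0,-1],
    [0,0.246,-0.186,0.048,0,0,-1],
    [0,0.302,-0.215,0.057,0,0,-1],
    [0,0.36,-0.243,0.067,0,0,-1],
    [0,0.409,-0.263,0.075,0,0,-1],
    [0,0.459,-0.281,0.083,0,0,-1],
    [0,0.459,-0.281,0.083,0,0,-1],
    [0,0.459,-0.281,0.083,0,0,-1],
    [0,0.459,-0.281,0.083,0,0,-1]
  ]
}}

```text
clock: 21.78
position: [556.5, -41.8, 438.1]
ee_rot: [0.978, 0.016, -0.003, -0.206]
contact_force: [-1.4, 8.8, 4.0]
gripper_width: 9.8
grasp_force: 58.8
```

Run:
```python
from h import *
s=arm.read_state(); tz=R.from_quat(s['ee_rot']).as_matrix()[:,2]; g=s['position']+155*tz; print('grasp pt',g)
a=np.radians(1.8); x=np.array([np.cos(a),np.sin(a),0]); y=np.array([-np.sin(a),np.cos(a),0])
h=np.array([551.8,98.6,155])-150*y; h[2]=155
d=g-h; print('theta',np.arctan2(d[2],d@y)-np.arctan2(45,150),np.hypot(d[2],d@y))
look('wrist','w9');look('scene','scene3')
b=cv2.imread('pics/scene3.png');w=cv2.imread('pics/w9.png')
r=lambda m,x0,y0,x1,y1,w,h:cv2.resize(m[y0:y1,x0:x1],(w,h),interpolation=cv2.INTER_CUBIC)
cv2.imwrite('pics/c3.png',np.hstack([r(b,240,110,340,210,400,400),r(w,0,0,384,384,400,400)]))
```

```text
grasp pt [554.58561908  20.73889099 296.31708739]
theta 0.8076223389150298 158.64255491452917
```

View pics/c3.png

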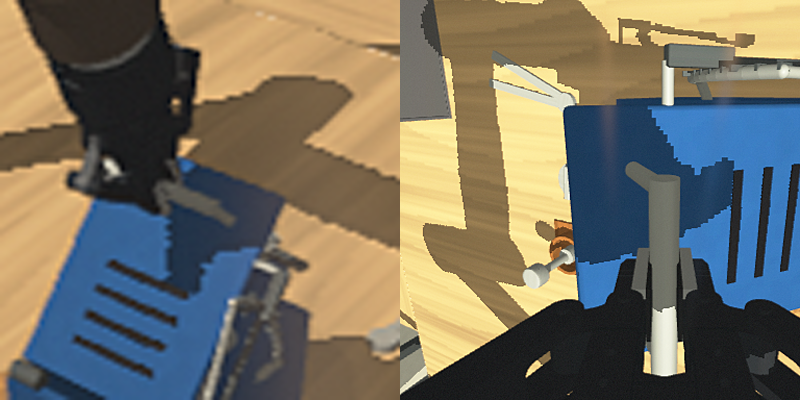

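Run:
```python
from h import *
P,p,D=cloud('w9'); a=np.radians(1.8); x=np.array([np.cos(a),np.sin(a),0]); y=np.array([-np.sin(a),np.cos(a),0])
h=np.array([551.8,98.6,155])-150*y; h[2]=155
for n,u,v in [('pin',257,90),('pin',257,75),('pin',257,68),('ptr',262,52),('ptr',275,52),('ptr',300,52)]:
    q=P[v,u]-h; print(n,(q@x).round(1),(q@y).round(1),q[2].round(1),'r',np.hypot(q@y,q[2]).round(1),'th',np.arctan2(q[2],q@y).round(3))
s=arm.read_state();print(s['joint_vel'].round(4),s['contact_force'],s['grasp_force'])
```

```text
pin 75.2 89.6 95.3 r 130.9 th 0.816
pin 82.3 89.5 95.7 r 131.0 th 0.818
pin 85.5 89.5 95.7 r 131.1 th 0.819
ptr 92.7 87.3 94.9 r 128.9 th 0.827
ptr 92.8 81.9 91.6 r 122.8 th 0.841
ptr 93.3 72.4 81.3 r 108.9 th 0.843
[-0.0006  0.0002  0.0005 -0.0006 -0.0002  0.0011] [-1.55244737  9.94599861  4.2672312 ] 58.8009649515152
```

Call:
{"fn": "carry_out", "kwargs": {
  "rows": [
    [0,0,0,0,0,0,-1],
    [0,0,0,0,0,0,-1],
    [0,0,0,0,0,0,-1],
    [0,0,0,0,0,0,-1]
  ]
}}

```text
clock: 22.38
position: [556.5, -41.7, 438.1]
ee_rot: [0.978, 0.016, -0.003, -0.206]
contact_force: [-0.5, 9.8, 3.7]
gripper_width: 9.8
grasp_force: 58.8
```

```bash
python3 -c "
from bench import arm
print(arm.job_done())"
```

```text
the job is handed in; nothing more can be done
None
```

I handed the job in after about 22 s on the robot's clock, and no verdict came back: the screw measured about 1.46 rad, the key stands released in its cup, and the arm is holding the cover steady with its pin within about 0.02 rad of the pointer.

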